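# Put up the display shelf and stand the jar on it

## Robot

A 7-joint arm with a two-finger parallel gripper is mounted at the origin on a cart in front of the work surface, level with it; the furniture and walls round the work are solid. World frame = base frame: x ahead of the robot, y to its left, z up, the work surface at z = 0. Lengths are in m, angles in rad, forces in N, time in s.
With the tool pointing down it reaches from about 0.4 to 0.85 m from the base axis. Payload 4.5 kg.
Tool frame: the origin (TCP) lies at the very end of the fingers, on their centre line; the grasp point (between the pads) lies 19 mm behind it; z points along the fingers, y is the line along which they close (so a half turn about z gives the same grasp; the last joint's range is limited). The gripper opens to 88 mm and grips with 3 to 60 N. Pads are 18 mm wide; open, the fingers measure 123 mm over their backs; the gripper's body (75 mm by 187 mm) begins 45 mm behind the grasp point.
Start: joints at [-1.088, 0.689, -0.195, 1.565, 0.157, 0.902, -0.215], TCP at [0.271, 0.563, 0.239] pointing down, gripper open.
Joint ranges: [-3.01, 3.01], [-0.46, 2.08], [-1.47, 1.51], [0.13, 2.56], [-1, 4.14], [0.04, 2.09], [-2.66, 2.66]. Speed limits (rad/s): [2.57, 2.57, 3.14, 3.14, 3.14, 3.14, 3.14].

## Interface

Orientations are given as a unit quaternion [x, y, z, w].
In Python, from bench import r gives the robot as it stands. The module is installed in compiled form; this text tells all that it offers.
- The arm moves only by the tool move_arm, never from a script. Its argument "plan" is text: rows parted by semicolons, each of 5 numbers parted by spaces: the finger opening in mm, from 0 to 88.1, then the shift along the world's x, y, z each as a share of 200 mm, from -1 to 1, then the turn about the world's z as a share of pi/4 rad, from -1 to 1. A call has 1 to 8 rows; each row shifts and turns the commanded pose from where the row before left it; what a row does not reach is not made up. A row lasts 1/10 s, in which the tool goes at most 50 mm and 8.59 degrees, less where a joint would pass 70% of its speed; a pose out of reach is approached as far as the arm can. A call with a number of a shift or a turn outside -1 to 1 is refused whole. A call with a gripper value outside its range is refused whole. The fingers move at their own pace and stop on an object; "grip_force" is the grip in N (left out, the last holds). Time passes only in rows, so rows that do not move let the fingers close. It gives the time, the measured TCP pose, the force, the opening and the grip force at its end, in the units of the state.
- r.state(): the state, without advancing time (a new reading comes with each control period).
- r.get_image(name): name is "scene" or "top" or "wrist"; returns the picture (400x640x3 uint8, blue, green, red); there is no depth.
- r.camera_info(name): a dict with "K" (3x3 intrinsics, pixels), "extrinsics" (4x4, takes a point from world to camera coordinates); the wrist camera has in their place "hand_eye" (4x4, takes a point from camera to tool coordinates, whose origin is the TCP and whose axes are the flange's). Camera axes: x right, y down, z forward; pixel columns grow to the right and rows downward; lengths in m; the calibration is good to about 2 mm. A picture is of the moment at which its call begins: read the wrist's pose just before it. camera_info takes no time and is no camera call.
- r.job_done(): hands the job in; it is judged then, once.
The state is a dict: "clock": time; "joints": joint angles; "joint_vel": joint speeds; "joint_efforts": joint torques, N m; "eef_pos": TCP position; "orientation": TCP orientation; "force": force on the tool from outside, world axes, zero at the start; "ft_torque": the same for the moment, N m; "width": opening from 0.0 (shut) to 1.0 (fully open); "finger_force": force on a finger pad.
Only numpy, scipy, OpenCV 4.12 (cv2) and the standard library are available. Lean on these libraries where they do the work, as an engineer would, in place of code of your own. Each camera call takes 0.05 s, during which the arm holds its last target. There are 200 camera calls.

## Task

Put up the small white shelf on the grey stand: hook its two rear claws into the top pair of slots in the uprights and press it down until it is fully home and the red catch snaps out over its rear edge. Then stand the specimen jar upright on the shelf's blue pad, let go, and leave the other things on the worktop where they are.

Things in the scene. Friction and masses are not known exactly. Their poses are not given: they have to be found in the camera images.
- shelf_grip (a point): Loose white shelf, 0.25 kg: grip point on its centre divider, over its centre of mass. Axes: +x to the rear (claw side), +y left, z up. Divider 12 mm thick (y), reaching in x 58 mm ahead and 39 mm behind this point, in z 19 mm below (top of the plate) to 15 mm above. Plate 110 deep (x) x 170 x 6 mm, underside 25 mm below. Back panel 8 mm thick, rear face 47 mm behind, top 21 mm above.
- shelf_rear (a point): Middle of the shelf's lower rear edge (rear face, underside): 47 mm behind and 25 mm below shelf_grip, same axes.
- claw (a point): Root of the shelf's left steel claw, on the back panel's rear face, 60 mm left of the middle and 32 mm above shelf_rear, at the underside of its neck. Neck 10 mm high, 7 mm wide, claw 15 mm long; at its end a lip hangs down to 24.5 mm below this point. Gap from panel to lip 7.5 mm at the neck, 9 mm at the bottom. A second claw mirrors it 120 mm to the right (-y).
- dock (a point): Home: fixed point on the stand where shelf_rear must come, 80 mm above the worktop, midway between the uprights in the plane of their front faces. +x points into the uprights, +y left, z up; the shelf's axes go parallel. Uprights: 34 mm wide, 168 mm high, 6 mm front plates, channels behind open. Base plate 8 mm thick, from 60 mm ahead of to 60 mm behind the front faces, 180 mm wide.
- slot (a point): Bottom middle of the left upright's upper slot, at its front face, 32 mm above dock and 60 mm to its left, same axes; the claw's point ends here. Slot 13 mm wide, 44 mm high; its twin is 120 mm to the right. Lower slots (not used) end 24 mm below. The claws enter with shelf_rear 25 to 34 mm above dock (29 best); lowered, the lips go behind the front plates.
- catch (a joint): Red spring catch in the crossbar between the uprights: 0 = fully out (at rest, and locked), 0.010 m = pushed in. Stands 4.5 mm proud of the front faces, 20 mm wide, top sloping up to 19 mm above dock, flat underside 7.5 mm above dock. Let go, the shelf rests on its slope some 15 mm too high; pressed down with 8 to 18 N (near the rear) it goes home and the catch snaps out over its rear edge.
- pad (a point): Middle of the blue pad (64 x 62 mm) on the plate's top, left bay: 18 mm ahead of, 44 mm left of and 19 mm below shelf_grip; same axes. The bay is 76 mm wide between the divider (34 mm high) and an 8 mm high edge at the left; the back panel (40 mm high) is 57 mm behind this point.
- jar_mid (a point): Centre, half-way up, of the loose white specimen jar with a white lid: upright, 56 mm in diameter, 72 mm high, so its foot is 36 mm below.
- petri: Bystander: round petri dish 61 mm across, 15 mm high; origin under its middle.
- dropper: Bystander: amber dropper bottle with red collar and black bulb, 33 mm across, 100 mm high; origin under its middle.
- slides: Bystander: blue slide box 98 x 165 x 34 mm; origin under its middle.

How it is judged:
By the outcome, as a careful person would: the job done as asked, in the order asked, and still so for the second after the job is handed in, with the robot touching nothing.
It also fails if it takes over 62 s, if anything falls off the work surface, if the arm or the gripper's body presses on something with over 40 N, if the wrist force passes 120 N, or if a joint passes its speed limit or range.

## Working session

There is one attempt and no reset: what is moved stays moved. The work goes in short steps, Python scripts to look and compute and a tool call to move; the robot and the scene stay as the last step left them, time stands still between calls to the robot, and variables do not carry over. Pictures are saved under pics/ and viewed, at most 10 in all, crops included, and the job is handed in when it is done.

Besides the shell and the picture viewer there is one more tool, called after "Emit:" as name(argument=value, ...) on one line, values as JSON. move_arm: Moves the arm, as the interface text tells. Its arguments: {"type":"object","properties":{"plan":{"type":"string"},"grip_force":{"type":"number"}},"required":["plan"]}

```bash
mkdir -p pics
python3 - <<'E'
from bench import r
import cv2,numpy as np
np.set_printoptions(precision=4,suppress=True)
s=r.state();print(s['clock'],s['eef_pos'],s['orientation'],s['force'],s['width'])
for n in("scene","top"):
    cv2.imwrite(f"pics/{n}0.png",r.get_image(n));c=r.camera_info(n);print(n,c['K'],c['extrinsics'])
print(r.camera_info("wrist"))
E
```

```text
0.0 [0.271  0.5625 0.2379] [ 0.2225  0.9749 -0.0009 -0.0001] [-0.3815  0.5056  0.5027] 0.9958729733636876
scene [[496.9649   0.     320.0593]
 [  0.     496.9649 194.0026]
 [  0.       0.       1.    ]] [[ 0.6068 -0.7949 -0.0025 -0.3328]
 [-0.5429 -0.4122 -0.7317  0.3789]
 [ 0.5806  0.4453 -0.6816  1.2593]
 [ 0.      0.      0.      1.    ]]
top [[513.7195   0.     322.1827]
 [  0.     513.7195 193.0451]
 [  0.       0.       1.    ]] [[-0.0136 -0.9997 -0.0216  0.0219]
 [-0.9812  0.0175 -0.1923  0.5497]
 [ 0.1926  0.0186 -0.9811  1.8065]
 [ 0.      0.      0.      1.    ]]
{'K': array([[298.6148,   0.    , 319.9665],
       [  0.    , 298.6148, 196.0307],
       [  0.    ,   0.    ,   1.    ]]), 'hand_eye': array([[-0.0008, -0.9466, -0.3225,  0.0844],
       [ 1.    , -0.0007, -0.0003, -0.0004],
       [ 0.0001, -0.3225,  0.9466, -0.1465],
       [ 0.    ,  0.    ,  0.    ,  1.    ]])}
```

View pics/scene0.png

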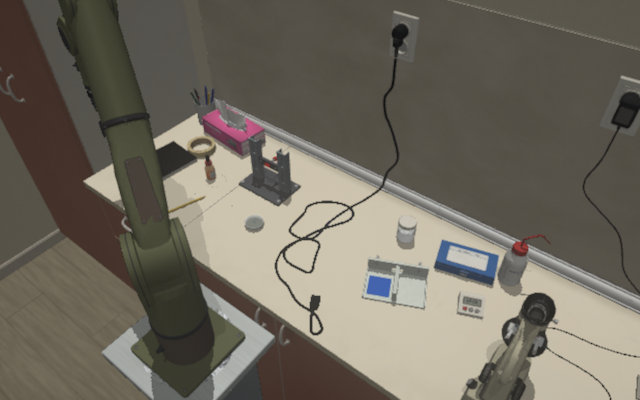

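View pics/top0.png

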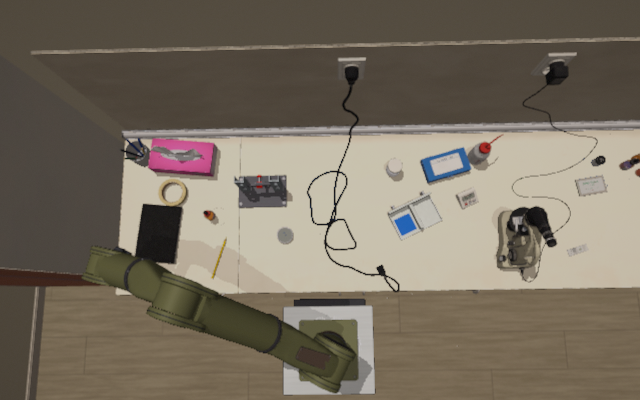

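The scene picture shows the stand at about (270,175), the shelf at (395,285) and the jar at (407,228). In the top picture they are at (262,190), (414,215) and (395,168). I'll enlarge the top picture to measure.

```bash
cat > h.py <<'E'
from bench import r
import cv2,numpy as np
from scipy.spatial.transform import Rotation as R
np.set_printoptions(precision=4,suppress=True)
def cam(n,s=None):
    c=r.camera_info(n)
    if n!="wrist": T=np.linalg.inv(c['extrinsics'])
    else:
        W=np.eye(4);W[:3,:3]=R.from_quat(s['orientation']).as_matrix();W[:3,3]=s['eef_pos'];T=W@c['hand_eye']
    return c['K'],T
def p2w(KT,uv,z):
    K,T=KT;d=T[:3,:3]@np.linalg.solve(K,[uv[0],uv[1],1]);o=T[:3,3]
    return o+d*(z-o[2])/d[2]
def w2p(KT,p):
    K,T=KT;q=K@(np.linalg.inv(T)@np.append(p,1))[:3];return q[:2]/q[2]
def yaw(s):
    m=R.from_quat(s['orientation']).as_matrix();return np.degrees(np.arctan2(m[1,1],m[0,1])),m[:,2]
E
python3 - <<'E'
from h import *
i=cv2.imread("pics/top0.png")
a=cv2.resize(i[155:245,380:450],None,fx=6,fy=6,interpolation=cv2.INTER_CUBIC)
b=cv2.resize(i[165:255,230:300],None,fx=6,fy=6,interpolation=cv2.INTER_CUBIC)[:540]
cv2.imwrite("pics/c1.png",np.hstack([a,b])[:, :800] if 0 else cv2.resize(np.hstack([a,b]),(798,513)))
k=cam("top")
for n,u,z in[("jarlid",(395,165),.072),("blue",(405,224),.006),("stand",(262,190),.008),("petri",(286,236),.01)]:print(n,p2w(k,u,z))
E
```

```text
jarlid [ 0.6449 -0.2515  0.072 ]
blue [ 0.4385 -0.2873  0.006 ]
stand [0.5745 0.2382 0.008 ]
petri [0.401  0.1485 0.01  ]
```

View pics/c1.png

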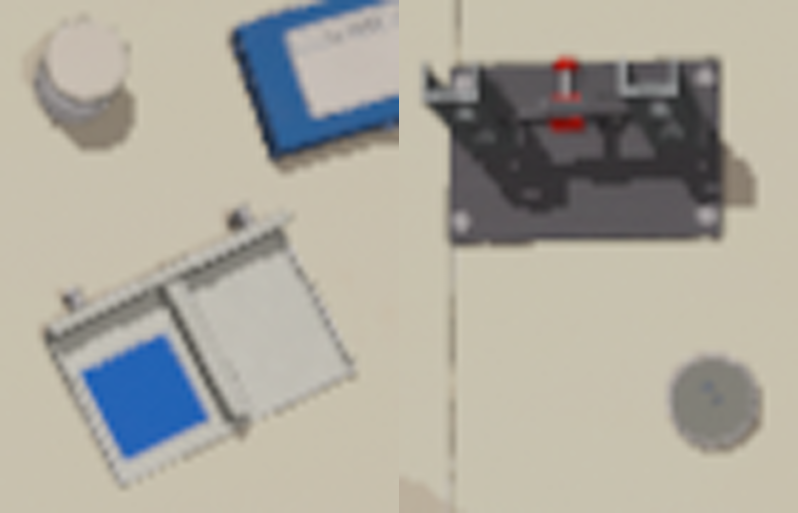

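The crop shows the shelf with its blue pad at crop (145,397), front corners (124,485) and (352,375), and rear to the upper left. The stand's base corners are at about (451,60), (719,58), (720,240) and (451,242), with the red catch at (567,122).

Run:
```python
from h import *
k=cam("top");f=5.7
A=lambda u,v,z:p2w(k,(380+u/f-.4,155+v/f-.4),z)
B=lambda u,v,z:p2w(k,(230+(u-399)/f-.4,165+v/f-.4),z)
fl,fr=A(124,485,.006),A(352,375,.006);d=fl-fr;y=np.degrees(np.arctan2(-d[0],d[1]));print("front",fl,fr,np.linalg.norm(d),y)
bl,br=A(45,330,.046),A(288,222,.046);d=bl-br;print("back",bl,br,np.linalg.norm(d),np.degrees(np.arctan2(-d[0],d[1])))
pad=A(145,397,.006);c,s_=np.cos(np.radians(y)),np.sin(np.radians(y));M=np.array([[c,-s_],[s_,c]])
print("pad",pad,"grip from pad",pad[:2]+M@[18,-44]/np.array(1000.))
print("grip from front",(fl+fr)[:2]/2+M@[.063-.005+.0,0])
for q in[(451,60),(719,58),(720,240),(451,242)]:print(B(*q,.008))
print("jar",A(88,60,.072))
```

```text
front [ 0.3813 -0.2715  0.006 ] [ 0.4496 -0.4204  0.006 ] 0.1638475197251906 24.647954423778064
back [ 0.476  -0.2207  0.046 ] [ 0.5427 -0.3772  0.046 ] 0.17010559506938794 23.083826259402276
pad [ 0.4376 -0.2874  0.006 ] grip from pad [ 0.4723 -0.3199]
grip from front [ 0.4682 -0.3218]
[0.633  0.3263 0.008 ]
[0.6311 0.1496 0.008 ]
[0.5099 0.149  0.008 ]
[0.5116 0.3241 0.008 ]
jar [ 0.6444 -0.2516  0.072 ]
```

Emit:
move_arm(plan="60 0.05 -0.22 -0.01 0.055;60 0.05 -0.22 -0.01 0.055;60 0.05 -0.22 -0.01 0.055;60 0.05 -0.22 -0.01 0.055;60 0.05 -0.22 -0.01 0.055;60 0.05 -0.22 -0.01 0.055;60 0.05 -0.22 -0.01 0.055;60 0.05 -0.22 -0.01 0.055")

```text
clock: 0.9
eef_pos: [0.3512, 0.2093, 0.2226]
orientation: [0.051, 0.999, -0.0, -0.0]
force: [0.9, -0.6, 0.7]
width: 0.683
finger_force: 0.0
```

Emit:
move_arm(plan="60 0.05 -0.22 -0.01 0.055;60 0.05 -0.22 -0.01 0.055;60 0.05 -0.22 -0.01 0.055;60 0.05 -0.22 -0.01 0.055;60 0.05 -0.22 -0.01 0.055;60 0.05 -0.22 -0.01 0.055;60 0.05 -0.22 -0.01 0.055;60 0.05 -0.22 -0.01 0.055")

```text
clock: 1.7
eef_pos: [0.4311, -0.1429, 0.2065]
orientation: [-0.122, 0.993, 0.0, -0.0]
force: [0.6, 0.8, 0.8]
width: 0.68
finger_force: 0.0
```

Emit:
move_arm(plan="40 0.05 -0.22 -0.01 0.055;40 0.05 -0.22 -0.01 0.055;40 0.05 -0.22 -0.01 0.055;40 0.05 -0.22 -0.01 0.05;40 0 0 0 0;40 0 0 0 0;40 0 0 0 0")

```text
clock: 2.4
eef_pos: [0.471, -0.3151, 0.1986]
orientation: [-0.205, 0.979, 0.001, -0.0]
force: [-0.5, 0.9, -0.1]
width: 0.455
finger_force: 0.0
```

Run:
```python
from h import *
s=r.state();i=r.get_image("wrist");cv2.imwrite("pics/w1.png",i);print(s['clock'],s['eef_pos'],yaw(s),s['force'],s['width']);k=cam("wrist",s)
print("pred grip",w2p(k,[.472,-.320,.040]))
```

```text
2.4 [ 0.471  -0.3151  0.1986] (np.float64(113.66753690332762), array([-0.0007,  0.0014, -1.    ])) [-0.5369  0.8634 -0.0768] 0.4551305366400992
pred grip [315.3519 177.7763]
```

View pics/w1.png

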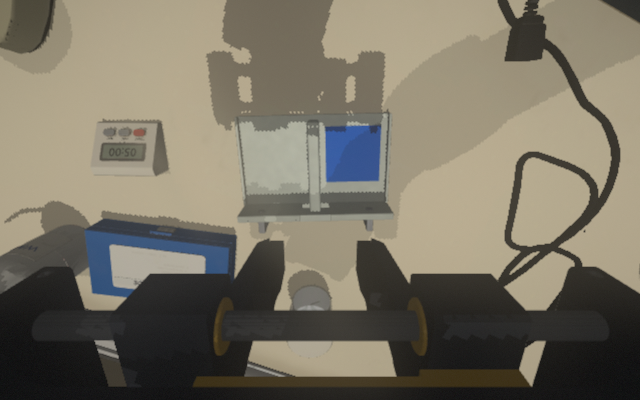

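The wrist view shows the divider running from (314,121) to (315,207), the back panel's top rear edge near row 218 from (238,218) to (393,216), and the pad corners at (326,126), (381,124), (381,181) and (327,183).

Run:
```python
from h import *
s=r.state();k=cam("wrist",s)
P=lambda u,v,z:p2w(k,(u,v),z)
a,b=P(313.5,121,.040),P(315.5,206,.040);print("div",a,b,np.linalg.norm(a-b),np.degrees(np.arctan2(*(b-a)[[1,0]])))
l,q=P(393,216,.046),P(238,218.5,.046);d=l-q;print("panel",l,q,np.linalg.norm(d),np.degrees(np.arctan2(-d[0],d[1])))
pad=np.mean([P(*c,.006) for c in[(326,126),(381,124),(381,181),(327,183)]],0)
t=np.radians(23.3);M=np.array([[np.cos(t),-np.sin(t)],[np.sin(t),np.cos(t)]])
print("pad",pad,"grip",pad[:2]+M@[.018,-.044],"grip/panel",(l+q)[:2]/2+M@[-.047,0],"grip/divfront",a[:2]+M@[.058,0],b[:2]-M@[.039,0])
```

```text
div [ 0.4193 -0.3447  0.04  ] [ 0.5014 -0.307   0.04  ] 0.09038124703706464 24.651374546781497
panel [ 0.4763 -0.2263  0.046 ] [ 0.5464 -0.3792  0.046 ] 0.16822571437372655 24.629717938059866
pad [ 0.4378 -0.2872  0.006 ] grip [ 0.4718 -0.3205] grip/panel [ 0.4682 -0.3213] grip/divfront [ 0.4726 -0.3217] [ 0.4656 -0.3224]
```

Emit:
move_arm(plan="40 0 -0.03 -0.2 0.018;40 0 0 -0.2 0;40 0 0 -0.2 0;40 0 0 -0.2 0;40 0 0 -0.1 0;40 0 0 -0.043 0;40 0 0 0 0;40 0 0 0 0")

```text
clock: 3.25
eef_pos: [0.4721, -0.3225, 0.0113]
orientation: [-0.212, 0.977, -0.0, 0.001]
force: [-0.4, -0.7, 0.3]
width: 0.457
finger_force: 0.0
```

Emit:
move_arm(plan="0 0 0 0 0;0 0 0 0 0;0 0 0 0 0;0 0 0 0 0;0 0 0 0 0;0 0 0 0 0", grip_force=40)

```text
clock: 3.85
eef_pos: [0.4712, -0.323, 0.0106]
orientation: [-0.211, 0.977, -0.0, 0.0]
force: [-1.7, 0.1, 6.5]
width: 0.133
finger_force: 40.0
```

Emit:
move_arm(plan="0 0 0 0.05 0;0 0 0 0.15 0;0 0 0 0.2 0;0 0 0 0.2 0;0 0 0 0.2 0;0 0.0 0.1 0 0;0 0 0.15 0 -0.04;0 0 0.15 0 -0.04")

```text
clock: 4.65
eef_pos: [0.4706, -0.2425, 0.1706]
orientation: [-0.179, 0.984, -0.0, 0.0]
force: [0.3, 0.6, -2.7]
width: 0.134
finger_force: 40.0
```

Emit:
move_arm(plan="0 0 0.2 0 -0.04;0 0 0.2 0 -0.04;0 0 0.2 0 -0.04;0 0 0.2 0 -0.04;0 0 0.2 0 -0.04;0 0 0.2 0 -0.04;0 0 0.2 0 -0.04;0 0 0.2 0 -0.04")

```text
clock: 5.45
eef_pos: [0.4707, 0.0786, 0.1704]
orientation: [-0.055, 0.998, 0.0, -0.0]
force: [0.9, -0.3, -2.5]
width: 0.131
finger_force: 40.0
```

Emit:
move_arm(plan="0 0 0.2 0 -0.04;0 0 0.2 0 -0.04;0 0 0.2 0 -0.04;0 0 0.15 -0.05 -0.024;0 0 0.05 -0.05 0;0 0 0 -0.05 0;0 0 0 0 0;0 0 0 0 0")

```text
clock: 6.25
eef_pos: [0.4711, 0.2344, 0.1398]
orientation: [0.002, 1.0, -0.001, -0.001]
force: [0.7, 0.0, -2.0]
width: 0.133
finger_force: 40.0
```

Run:
```python
from h import *
s=r.state();i=r.get_image("wrist");cv2.imwrite("pics/w2.png",i);print(s['clock'],s['eef_pos'],yaw(s),s['force'],s['width'])
j=r.get_image("scene");cv2.imwrite("pics/s2.png",cv2.resize(j[110:230,200:350],None,fx=5,fy=5,interpolation=cv2.INTER_CUBIC))
```

```text
6.25 [0.4711 0.2344 0.1398] (np.float64(89.736006506131), array([-0.0013, -0.0025, -1.    ])) [ 0.6656  0.0221 -2.0354] 0.13250952654381556
```

View pics/w2.png

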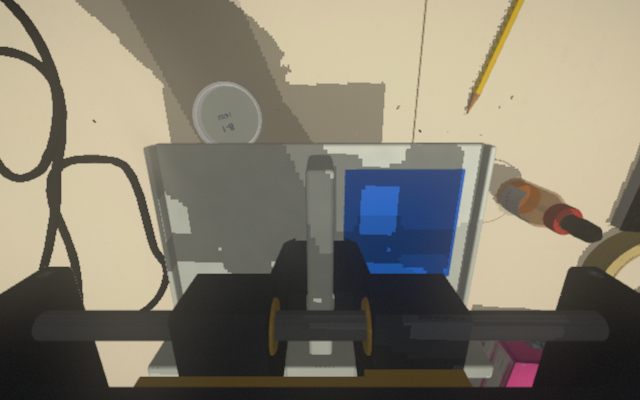

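The wrist view shows the shelf held square: the front edge is level at row 143 from u=148 to 492 (centre 320), and the divider is centred between the fingers. The uprights are hidden, so I check alignment from the top and scene cameras.

Run:
```python
from h import *
k=cam("top");f=5.7
B=lambda u,v,z:p2w(k,(230+(u-399)/f-.4,165+v/f-.4),z)
print("catch",B(567,124,.09),"upright tops",[B(u,v,.168) for u,v in((424,100),(480,98),(620,96),(678,94))])
i=r.get_image("top");t=cv2.resize(i[150:250,222:302],(480,600),interpolation=cv2.INTER_CUBIC)
s=cv2.imread("pics/s2.png")[:, 150:470];cv2.imwrite("pics/c3.png",np.hstack([t,s]))
```

```text
catch [0.5712 0.2374 0.09  ] upright tops [array([0.5709, 0.3124, 0.168 ]), array([0.5715, 0.2786, 0.168 ]), array([0.5712, 0.1945, 0.168 ]), array([0.5718, 0.1596, 0.168 ])]
```

View pics/c3.png

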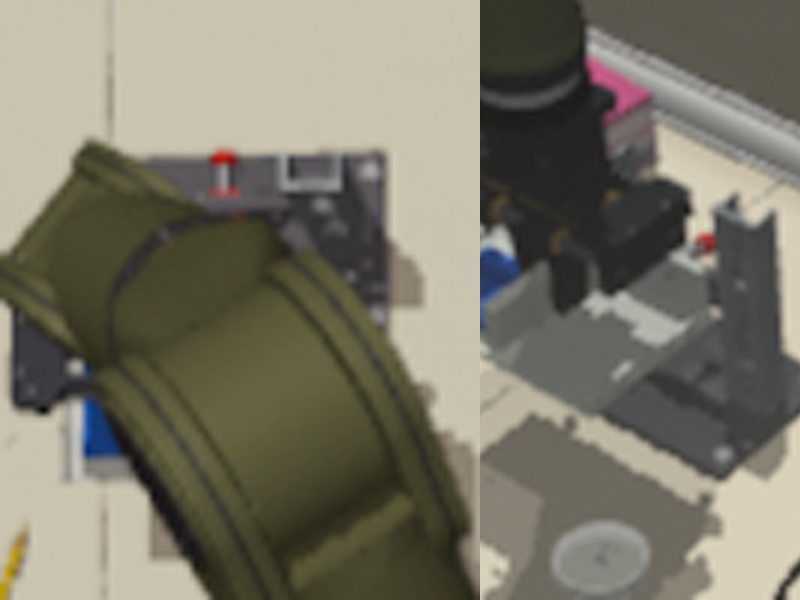

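The top crop shows the arm over the stand, with the catch and right upright visible. The scene crop shows the shelf in front of the right upright. Uprights and catch agree on dock y ≈ 0.237 and front face x ≈ 0.5713, so I shift +2.5 mm in y, drop 20 mm and advance.

Emit:
move_arm(plan="0 0 0.0125 -0.05 0.006;0 0 0 -0.05 0;0 0.05 0 0 0;0 0.05 0 0 0;0 0.05 0 0 0;0 0 0 0 0;0 0 0 0 0")

```text
clock: 7.1
eef_pos: [0.5016, 0.2395, 0.1202]
orientation: [-0.001, 1.0, 0.0, 0.0]
force: [-0.9, -1.0, -2.0]
width: 0.129
finger_force: 40.0
```

Emit:
move_arm(plan="0 0.025 0 0 0;0 0.025 0 0 0;0 0.025 0 0 0;0 0 0 0 0")

```text
clock: 7.5
eef_pos: [0.5079, 0.2397, 0.1188]
orientation: [-0.003, 1.0, -0.002, -0.007]
force: [-15.9, 0.4, 2.7]
width: 0.133
finger_force: 40.0
```

The claw tips met the front plate with x still about 15 mm short, and y reads 2.5 mm left of plan. I back off, shift right and retry.

Emit:
move_arm(plan="0 -0.075 0 0 0;0 0 0 0 0;0 0 -0.0125 0 0;0 0 0 0 0;0 0 0 0 0")

```text
clock: 8.0
eef_pos: [0.5022, 0.2368, 0.1203]
orientation: [-0.001, 1.0, 0.0, 0.001]
force: [-0.5, 1.0, -1.7]
width: 0.132
finger_force: 40.0
```

Run:
```python
from h import *
P=[]
for n in range(3):
    s=r.state();P.append(s['eef_pos']);k=cam("wrist",s);i=r.get_image("wrist")
print(np.array(P),yaw(s),s['force'])
cv2.imwrite("pics/w4.png",i)
j=r.get_image("scene");cv2.imwrite("pics/s4.png",np.hstack([cv2.resize(j[120:210,225:315],(540,540),interpolation=cv2.INTER_CUBIC)]))
```

```text
[[0.5022 0.2368 0.1203]
 [0.502  0.237  0.1202]
 [0.5018 0.237  0.1202]] (np.float64(90.1211960940813), array([ 0.0007,  0.0003, -1.    ])) [ 0.4778 -0.2474 -3.1545]
```

View pics/s4.png

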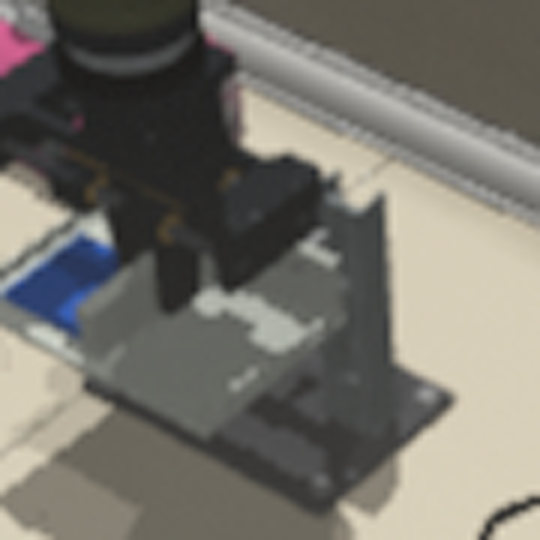

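The crop shows the shelf level just ahead of the uprights, with its rear edge at the right upright around (345,300). Now at y=0.237, I retry.

Emit:
move_arm(plan="0 0.025 0 0 0;0 0.025 0 0 0;0 0.025 0 0 0;0 0 0 0 0")

```text
clock: 8.6
eef_pos: [0.5174, 0.237, 0.1201]
orientation: [-0.001, 1.0, 0.0, 0.001]
force: [-0.1, -0.4, -2.3]
width: 0.132
finger_force: 40.0
```

The claws are in. I go on gently to contact.

Emit:
move_arm(plan="0 0.015 0 0 0;0 0.015 0 0 0;0 0.01 0 0 0;0 0 0 0 0")

```text
clock: 9.0
eef_pos: [0.5222, 0.2371, 0.1198]
orientation: [-0.002, 1.0, -0.001, -0.002]
force: [-4.6, 0.1, 0.2]
width: 0.13
finger_force: 40.0
```

Emit:
move_arm(plan="0 -0.01 0 0 0;0 0 0 -0.02 0;0 0 0 -0.02 0;0 0 0 0 0;0 0 0 0 0")

```text
clock: 9.5
eef_pos: [0.5221, 0.237, 0.1118]
orientation: [-0.001, 1.0, -0.0, -0.0]
force: [-1.5, -0.6, -3.2]
width: 0.132
finger_force: 40.0
```

Emit:
move_arm(plan="0 0 0 -0.015 0;0 0 0 -0.015 0;0 0 0 0 0;0 0 0 0 0")

```text
clock: 9.9
eef_pos: [0.5221, 0.2372, 0.106]
orientation: [-0.001, 1.0, 0.0, -0.0]
force: [-1.7, 0.4, -3.1]
width: 0.134
finger_force: 40.0
```

Emit:
move_arm(plan="0 0 0 -0.015 0;0 0 0 -0.015 0;0 0 0 0 0")

```text
clock: 10.2
eef_pos: [0.5221, 0.2371, 0.0997]
orientation: [-0.001, 1.0, -0.0, -0.0]
force: [-2.4, -0.4, -2.2]
width: 0.133
finger_force: 40.0
```

Emit:
move_arm(plan="0 0 0 -0.015 0;0 0 0 -0.015 0;0 0 0 0 0")

```text
clock: 10.5
eef_pos: [0.5221, 0.2371, 0.0936]
orientation: [-0.001, 1.0, -0.0, -0.0]
force: [-2.9, 0.8, -2.2]
width: 0.132
finger_force: 40.0
```

Emit:
move_arm(plan="0 0 0 -0.01 0;0 0 0 -0.01 0;0 0 0 0 0;0 0 0 0 0")

```text
clock: 10.9
eef_pos: [0.5222, 0.2371, 0.09]
orientation: [-0.001, 1.0, 0.0, -0.0]
force: [-1.9, 0.7, -3.6]
width: 0.132
finger_force: 40.0
```

Emit:
move_arm(plan="0 0 0 -0.01 0;0 0 0 -0.005 0;0 0 0 0 0;0 0 0 0 0")

```text
clock: 11.3
eef_pos: [0.5218, 0.2371, 0.088]
orientation: [-0.002, 1.0, -0.0, -0.0]
force: [-6.5, -0.3, 7.5]
width: 0.133
finger_force: 40.0
```

Run:
```python
from h import *
s=r.state();print(s['eef_pos'],s['force'],s['ft_torque'])
j=r.get_image("scene");a=cv2.resize(j[120:210,235:315],(480,540),interpolation=cv2.INTER_CUBIC)
t=r.get_image("top");b=cv2.resize(t[165:225,235:270],(315,540),interpolation=cv2.INTER_CUBIC)
cv2.imwrite("pics/s5.png",np.hstack([a,b]))
```

```text
[0.5218 0.2371 0.088 ] [-6.5273 -0.3136  7.4822] [-0.1351  0.9855  0.0719]
```

View pics/s5.png

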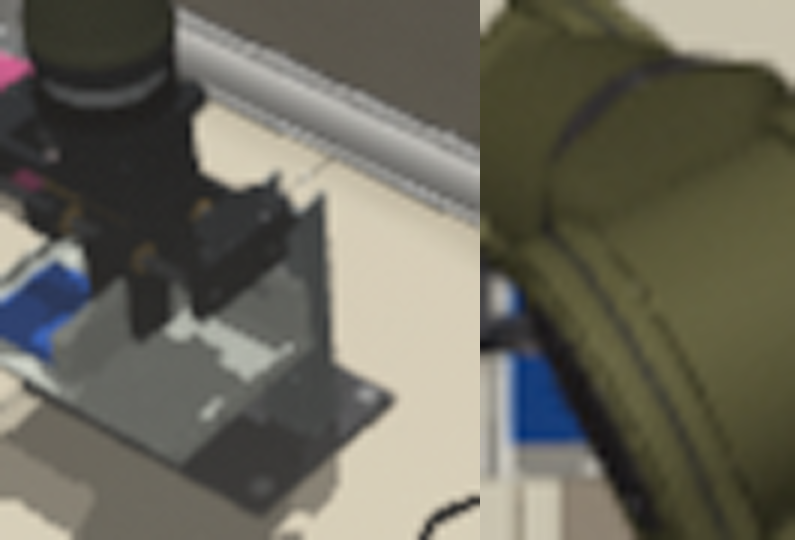

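The crops show the shelf seated flush against the right upright; the arm hides the catch. It now carries load, so I press a little more, release, lift away and look.

Emit:
move_arm(plan="0 0 0 -0.005 0;0 0 0 -0.005 0;0 0 0 0 0;0 0 0 0 0")

```text
clock: 11.8
eef_pos: [0.5217, 0.2371, 0.087]
orientation: [-0.002, 1.0, -0.0, 0.0]
force: [-8.4, -1.8, 14.9]
width: 0.135
finger_force: 40.0
```

Run:
```python
from h import *
i=r.get_image("wrist");cv2.imwrite("pics/w6.png",i)
def blue(im):
    m=(im[...,0].astype(int)-im[...,2]>50)&(im[...,0].astype(int)-im[...,1]>35);m[300:]=0;m[:,:300]=0;m[:,500:]=0
    ys,xs=np.nonzero(m);t=ys.min();row=[(y,xs[ys==y].min(),xs[ys==y].max()) for y in (t+4,t+40,t+80)]
    return t,row
for n in("w2","w4","w6"):
    im=cv2.imread(f"pics/{n}.png");print(n,blue(im))
    g=im[:,:,1].astype(int)
    print([int(np.argmax(np.abs(np.diff(cv2.GaussianBlur(im,(5,5),0)[120:165,c,1].astype(int))))+120) for c in(300,350,400,430)])
s=r.state();print(s['eef_pos'],s['force'])
# predicted pad-front-edge row as function of slip / pitch
H=r.camera_info("wrist");C=np.linalg.inv(H['hand_eye']);K=H['K']
def px(x,y,z): # tool-frame: forward(-shelf x)=+x tool, tool y=left?, z down
    q=K@(C@[x,y,z,1])[:3];return q[:2]/q[2]
for dz in(.0046,.0026,.0006):print("slip plate below TCP",dz,px(.018+.031,.044,dz),px(.063,0,dz))
for a in(0,2,4,6):
    t=np.radians(a);f=lambda x,z:(x*np.cos(t)+(-z)*np.sin(t)*0, z+x*np.sin(t))
    print("front-down pitch",a,px(*[.049,.044,.0046+.049*np.sin(t)]),px(.063,0,.0046+.063*np.sin(t)))
```

```text
w2 (np.int64(169), [(np.int64(173), np.int64(346), np.int64(464)), (np.int64(209), np.int64(345), np.int64(458)), (np.int64(249), np.int64(361), np.int64(452))])
[144, 144, 141, 141]
w4 (np.int64(169), [(np.int64(173), np.int64(346), np.int64(463)), (np.int64(209), np.int64(345), np.int64(458)), (np.int64(249), np.int64(361), np.int64(452))])
[143, 151, 141, 141]
w6 (np.int64(168), [(np.int64(172), np.int64(345), np.int64(461)), (np.int64(208), np.int64(344), np.int64(457)), (np.int64(248), np.int64(360), np.int64(452))])
[144, 150, 143, 141]
[0.5217 0.2371 0.087 ] [-7.6753 -1.8097 14.9131]
slip plate below TCP 0.0046 [405.6811 166.7518] [320.6178 139.5521]
slip plate below TCP 0.0026 [406.7451 167.651 ] [320.6267 140.1309]
slip plate below TCP 0.0006 [407.8359 168.5729] [320.6357 140.7248]
front-down pitch 0 [405.6811 166.7518] [320.6178 139.5521]
front-down pitch 2 [404.7918 166.0002] [320.6084 138.9324]
front-down pitch 4 [403.9218 165.265 ] [320.5992 138.3301]
front-down pitch 6 [403.0715 164.5463] [320.5903 137.7453]
```

Emit:
move_arm(plan="0 0 0 0.01 0;0 0 0 0.005 0;0 0 0 0 0;40 0 0 0 0;40 0 0 0 0;40 0 0 0 0;40 0 0 0 0")

```text
clock: 12.55
eef_pos: [0.523, 0.2372, 0.0884]
orientation: [-0.001, 1.0, 0.0, 0.001]
force: [-0.0, -0.1, -0.0]
width: 0.45
finger_force: 0.0
```

Emit:
move_arm(plan="40 0 0 0.1 0;40 0 0 0.2 0;40 0 0 0.2 0;40 -0.1 0 0.2 0;40 -0.1 -0.2 0.1 0;40 0 -0.24 0 0;40 0 -0.24 0 0;40 0 -0.24 0 0")

```text
clock: 13.35
eef_pos: [0.4823, 0.0514, 0.2488]
orientation: [-0.002, 1.0, -0.0, 0.001]
force: [0.6, -0.4, 0.1]
width: 0.452
finger_force: 0.0
```

Run:
```python
from h import *
s=r.state();print(s['eef_pos'],s['force'])
j=r.get_image("scene");a=cv2.resize(j[120:210,235:315],(480,540),interpolation=cv2.INTER_CUBIC)
t=r.get_image("top");cv2.imwrite("pics/t7.png",t);b=cv2.resize(t[165:235,230:270],(310,540),interpolation=cv2.INTER_CUBIC)
cv2.imwrite("pics/s7.png",np.hstack([a,b]))
```

```text
[0.4823 0.0514 0.2488] [ 0.6457 -0.4081  0.0736]
```

View pics/s7.png

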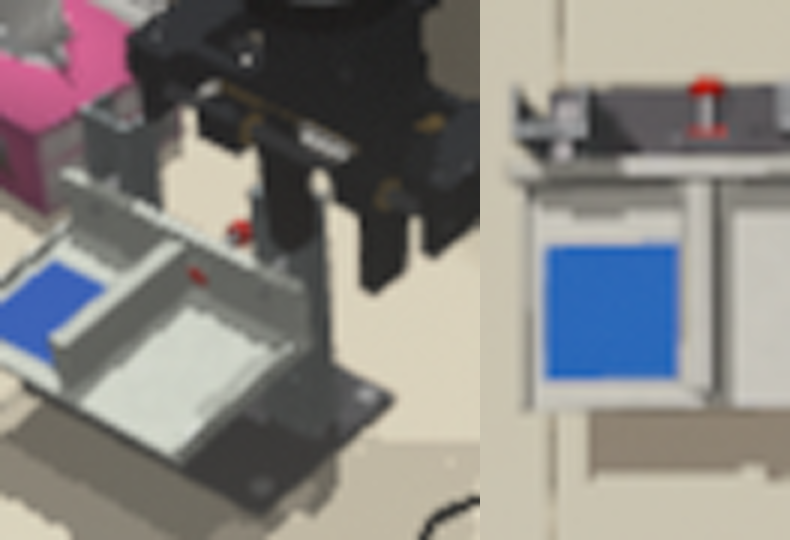

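The crop shows the shelf hooked on both uprights, with a red catch tip visible at the panel at (197,275) and the knob at (240,232). I check the catch position and shelf height numerically.

Run:
```python
from h import *
from scipy.optimize import least_squares
def cen(im,c,box):
    im=im.astype(float);x0,x1,y0,y1=box;s=im[y0:y1,x0:x1]
    w=np.clip((s[...,0]-s[...,2]-50) if c=='b' else (s[...,2]-s[...,1]-60),0,None);w=np.minimum(w,40)
    Y,X=np.mgrid[y0:y1,x0:x1];return np.array([(X*w).sum()/w.sum(),(Y*w).sum()/w.sum()])
t0,t7=cv2.imread("pics/top0.png"),cv2.imread("pics/t7.png")
print("knob",cen(t0,'r',(252,268,173,180)),cen(t7,'r',(252,268,173,180)),"catch bar",cen(t0,'r',(252,268,180,184)),cen(t7,'r',(252,268,180,184)))
s0=cv2.imread("pics/scene0.png");s7=r.get_image("scene")
print("knob scene",cen(s0,'r',(272,280,150,170)),cen(s7,'r',(272,280,150,170)))
kt,ks=cam("top"),cam("scene")
ut,us=cen(t7,'b',(232,262,190,222)),cen(s7,'b',(228,256,160,182));print(ut,us)
f=lambda p:np.r_[w2p(kt,p)-ut,w2p(ks,p)-us]
o=least_squares(f,[.506,.28,.086]);print("pad",o.x,o.fun)
for z in(.086,.101):print(z,w2p(kt,[.506,.281,z]),w2p(ks,[.506,.281,z]))
```

```text
knob [258.5551 175.6737] [258.563  175.6681] catch bar [260. 181.] [260. 181.]
knob scene [274.8    157.3524] [274.8767 157.4726]
[246.4401 204.9806] [241.3376 170.9726]
pad [0.5026 0.2838 0.0881] [-0.5339  0.6546  0.7601 -0.1339]
0.086 [246.8142 204.7665] [243.5357 171.1325]
0.101 [246.1093 204.0431] [243.0381 167.598 ]
```

The knob is exactly where it was at rest, so the catch is fully out, and the pad height is about 86–88 mm. The shelf is home and locked. Next is the jar.

Emit:
move_arm(plan="82 0.1 -0.19 0 0;82 0.1 -0.19 0 0;82 0.1 -0.19 0 0;82 0.1 -0.19 0 0;82 0.1 -0.19 0 0;82 0.1 -0.19 0 0;82 0.1 -0.19 0 0;82 0.1 -0.19 0 0")

```text
clock: 14.3
eef_pos: [0.6439, -0.2506, 0.2483]
orientation: [-0.002, 1.0, 0.001, 0.001]
force: [0.7, 0.1, -0.8]
width: 0.931
finger_force: 0.0
```

Emit:
move_arm(plan="82 0 0 0 0;82 0 0 0 0;82 0 0 0 0")

```text
clock: 14.6
eef_pos: [0.6425, -0.2479, 0.2481]
orientation: [-0.003, 1.0, 0.001, -0.0]
force: [0.7, 0.1, 0.4]
width: 0.929
finger_force: 0.0
```

Run:
```python
from h import *
s=r.state();i=r.get_image("wrist");cv2.imwrite("pics/w8.png",i);print(s['clock'],s['eef_pos'],yaw(s),s['width']);k=cam("wrist",s)
print("pred lid",w2p(k,[.6445,-.2516,.072]))
```

```text
14.6 [ 0.6425 -0.2479  0.2481] (np.float64(90.34610640267779), array([-0.0001,  0.0021, -1.    ])) 0.9290181224584074
pred lid [316.634  176.1492]
```

View pics/w8.png

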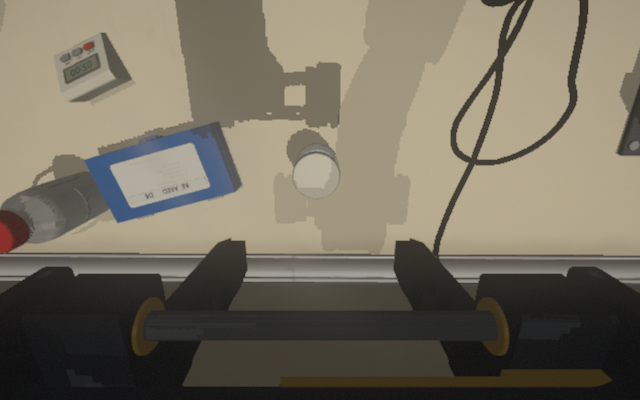

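The wrist view shows the lid centred near (316.5,175), which matches the prediction. The fingers are clear of the slide box. I descend to TCP z ≈ 0.040 and grip.

Emit:
move_arm(plan="82 0.01 -0.0175 -0.2 0;82 0 0 -0.2 0;82 0 0 -0.2 0;82 0 0 -0.2 0;82 0 0 -0.15 0;82 0 0 -0.09 0;82 0 0 0 0;82 0 0 0 0")

```text
clock: 15.45
eef_pos: [0.6452, -0.2538, 0.0415]
orientation: [-0.002, 1.0, -0.0, 0.001]
force: [-0.3, 0.3, 0.3]
width: 0.933
finger_force: 0.0
```

Emit:
move_arm(plan="40 0 0 0 0;40 0 0 0 0;40 0 0 0 0;40 0 0 0 0;40 0 0 0 0;40 0 0 0 0", grip_force=20)

```text
clock: 16.05
eef_pos: [0.6446, -0.2542, 0.0409]
orientation: [-0.001, 1.0, 0.0, 0.0]
force: [-1.8, 1.4, 6.2]
width: 0.597
finger_force: 20.0
```

Emit:
move_arm(plan="40 0 0 0.05 0;40 0 0 0.15 0;40 0 0 0.2 0;40 0 0 0.2 0;40 0 0 0.2 0;40 -0.02 0.05 0.2 0;40 -0.05 0.1 0 0;40 -0.05 0.15 0 0")

```text
clock: 16.85
eef_pos: [0.6201, -0.1965, 0.2418]
orientation: [0.001, 1.0, -0.001, 0.001]
force: [1.6, 0.2, -2.0]
width: 0.595
finger_force: 20.0
```

Emit:
move_arm(plan="40 -0.07 0.2 0 0;40 -0.07 0.2 0 0;40 -0.07 0.2 0 0;40 -0.07 0.2 0 0;40 -0.07 0.2 0 0;40 -0.07 0.2 0 0;40 -0.07 0.2 0 0;40 -0.07 0.2 0 0")

```text
clock: 17.65
eef_pos: [0.5073, 0.1267, 0.2404]
orientation: [-0.001, 1.0, -0.0, 0.0]
force: [-0.6, 0.5, -1.8]
width: 0.593
finger_force: 20.0
```

Emit:
move_arm(plan="40 -0.015 0.2 0 0;40 0 0.2 0 0;40 0 0.2 0 0;40 0 0.1 0 0;40 0 0.08 0 0;40 0 0 0 0;40 0 0 0 0;40 0 0 0 0")

```text
clock: 18.45
eef_pos: [0.5056, 0.2792, 0.24]
orientation: [-0.0, 1.0, -0.001, -0.0]
force: [-0.1, 1.0, -1.9]
width: 0.594
finger_force: 20.0
```

Emit:
move_arm(plan="40 0 0.01 -0.15 0;40 0 0 -0.15 0;40 0 0 -0.15 0;40 0 0 -0.06 0;40 0 0 -0.03 0;40 0 0 0 0;40 0 0 0 0")

```text
clock: 19.15
eef_pos: [0.506, 0.2839, 0.1333]
orientation: [-0.001, 1.0, 0.001, 0.001]
force: [0.7, 0.3, -0.6]
width: 0.596
finger_force: 20.0
```

Emit:
move_arm(plan="40 0 0 -0.01 0;40 0 0 -0.01 0;40 0 0 0 0;40 0 0 0 0")

```text
clock: 19.55
eef_pos: [0.5052, 0.2837, 0.1283]
orientation: [-0.001, 1.0, 0.0, 0.0]
force: [0.3, 0.6, -1.0]
width: 0.592
finger_force: 20.0
```

Emit:
move_arm(plan="40 0 -0.007 -0.005 0;40 0 0 -0.005 0;40 0 0 0 0;40 0 0 0 0")

```text
clock: 19.95
eef_pos: [0.5051, 0.2822, 0.1261]
orientation: [-0.001, 1.0, 0.0, -0.0]
force: [0.1, -0.1, -1.5]
width: 0.594
finger_force: 20.0
```

Emit:
move_arm(plan="40 0 0 -0.005 0;40 0 0 -0.005 0;40 0 0 0 0;40 0 0 0 0")

```text
clock: 20.35
eef_pos: [0.5051, 0.2823, 0.1242]
orientation: [-0.002, 1.0, 0.0, -0.0]
force: [-0.3, -0.4, -0.4]
width: 0.597
finger_force: 20.0
```

Emit:
move_arm(plan="40 0 0 -0.005 0;40 0 0 -0.003 0;40 0 0 0 0;40 0 0 0 0")

```text
clock: 20.75
eef_pos: [0.5044, 0.2824, 0.1232]
orientation: [-0.002, 1.0, -0.0, -0.0]
force: [-2.7, -0.8, 7.0]
width: 0.598
finger_force: 20.0
```

Contact at 7 N. I open slowly, then rise straight up.

Emit:
move_arm(plan="54 0 0 0.004 0;58 0 0 0 0;62 0 0 0 0;68 0 0 0 0;74 0 0 0 0;74 0 0 0 0;74 0 0 0 0")

```text
clock: 21.45
eef_pos: [0.5052, 0.2822, 0.1233]
orientation: [-0.001, 1.0, 0.0, 0.0]
force: [-0.1, -0.2, -0.1]
width: 0.842
finger_force: 0.0
```

Emit:
move_arm(plan="74 0 0 0.05 0;74 0 0 0.15 0;74 0 0 0.2 0;74 0 0 0.2 0;74 -0.1 -0.1 0.1 0;74 -0.1 -0.2 0 0;74 0 -0.24 0 0;74 0 -0.24 0 0")

```text
clock: 22.25
eef_pos: [0.4646, 0.1252, 0.2645]
orientation: [-0.003, 1.0, 0.0, 0.001]
force: [1.5, 0.1, -0.1]
width: 0.843
finger_force: 0.0
```

Emit:
move_arm(plan="74 0 -0.2 0 0;74 0 -0.2 0 0;74 0 0 0 0;74 0 0 0 0")

```text
clock: 22.65
eef_pos: [0.4653, 0.0457, 0.264]
orientation: [-0.0, 1.0, 0.0, 0.0]
force: [-0.3, 1.1, -0.2]
width: 0.838
finger_force: 0.0
```

Run:
```python
from h import *
s=r.state();print(s['clock'],s['eef_pos'],s['force'])
j=r.get_image("scene");a=cv2.resize(j[110:210,225:315],(486,540),interpolation=cv2.INTER_CUBIC)
t=r.get_image("top");cv2.imwrite("pics/t9.png",t);b=cv2.resize(t[165:235,230:270],(310,540),interpolation=cv2.INTER_CUBIC)
cv2.imwrite("pics/s9.png",np.hstack([a,b]))
k=cam("top");print("lid pred px",w2p(k,[.5055,.282,.158]))
```

```text
22.65 [0.4653 0.0457 0.264 ] [-0.2753  1.1075 -0.2024]
lid pred px [243.0286 201.3328]
```

View pics/s9.png

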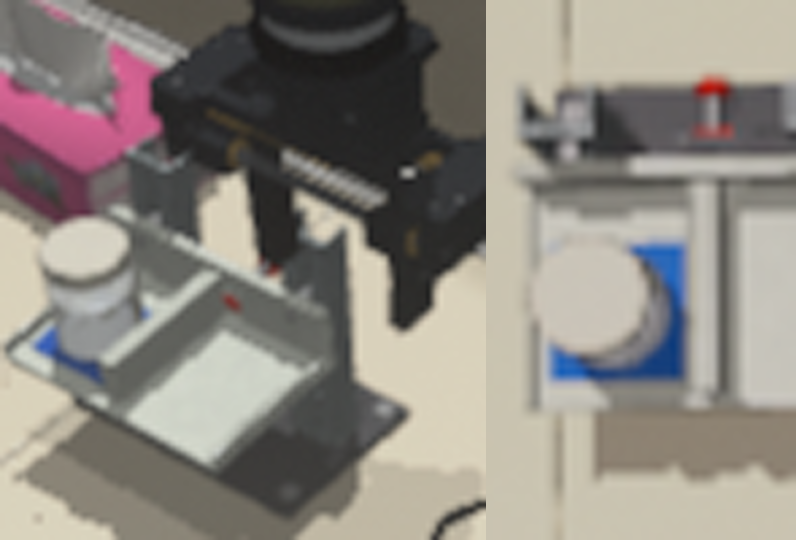

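The jar stands upright in the left bay with its lid at crop (592,298), and the catch tip and knob are unchanged. The ten pictures are used up, so I check the jar's centring on the pad numerically from its silhouette.

Run:
```python
from h import *
from scipy.optimize import minimize
t7,t9=cv2.imread("pics/t7.png"),cv2.imread("pics/t9.png")
k=cam("top");S=8;x0,y0,x1,y1=234,190,262,222
def soft(im):
    s=im[y0:y1,x0:x1].astype(float);return np.clip((s[...,0]-s[...,2])/130.,0,1)
b7,b9=soft(t7),soft(t9);print(b7.max(),b7.sum(),b9.sum())
a=np.linspace(0,2*np.pi,40)
def sil(x,y,p):
    pts=[]
    for h,R_ in((0,.028),(.045,.028),(.052,.0265),(.072,.0265)):
        pts+= [w2p(k,[x+R_*np.cos(t)-h*np.sin(p),y+R_*np.sin(t),.085+h]) for t in a]
    hull=cv2.convexHull(((np.array(pts)-[x0,y0]+.5)*S).astype(np.float32)).round().astype(int)
    m=np.ones(((y1-y0)*S,(x1-x0)*S),np.float32);cv2.fillConvexPoly(m,hull,0)
    return cv2.resize(m,(x1-x0,y1-y0),interpolation=cv2.INTER_AREA)
best=sorted((((b7*sil(x,y,p)-b9)**2).sum(),round(x,4),round(y,4),p) for x in np.arange(.494,.513,.002) for y in np.arange(.276,.290,.002) for p in(0,.03,.06,.09))
print(best[:8])
c=cv2.moments((b7*255).astype(np.uint8));u=(x0+c['m10']/c['m00'],y0+c['m01']/c['m00']);print("pad centre",u,p2w(k,u,.085))
s=r.state();print(s['eef_pos'])
```

```text
1.0 295.8769230769231 73.66923076923077
[(np.float64(3.1314304473696377), np.float64(0.506), np.float64(0.286), 0.03), (np.float64(3.412099349343565), np.float64(0.506), np.float64(0.286), 0), (np.float64(3.4666158208903477), np.float64(0.506), np.float64(0.286), 0.06), (np.float64(3.7648992811575446), np.float64(0.506), np.float64(0.284), 0.06), (np.float64(4.195161421736318), np.float64(0.506), np.float64(0.284), 0.09), (np.float64(4.302198638013129), np.float64(0.506), np.float64(0.284), 0.03), (np.float64(4.414423380293084), np.float64(0.506), np.float64(0.286), 0.09), (np.float64(4.730018158861872), np.float64(0.508), np.float64(0.286), 0.09)]
pad centre (246.4889463563424, 204.9712353292222) [0.5055 0.2823 0.085 ]
[0.4654 0.0478 0.2639]
```

```bash
python3 -c "
from bench import r
print(r.job_done())"
```

```text
the job is handed in; nothing more can be done
None
```

The shelf is hooked into the top slots and locked by the catch, the jar stands upright on the blue pad about 3 mm left of its centre, and the job was handed in at about 23 s; no verdict came back.

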